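# Check the craft tools in on the kitchen scale

## Robot

A 7-joint arm with a two-finger parallel gripper is mounted at the origin on the work surface. World frame = base frame: x ahead of the robot, y to its left, z up, the work surface at z = 0. Lengths are in m, angles in rad, forces in N, time in s.
With the tool pointing down it reaches from about 0.425 to 1.025 m from the base axis. Payload 9.4 kg.
Tool frame: the origin (TCP) lies at the centre of the arm's flange, where the gripper is bolted on; the fingertips stand 173 mm ahead of it and the grasp point (between the pads) lies 155 mm ahead of it; z points along the fingers, y is the line along which they close (so a half turn about z gives the same grasp; the last joint's range is limited). The gripper opens to 85 mm and grips with 20 to 120 N. Pads are 22 mm wide; open, the fingers measure 114 mm over their backs; the gripper's body (76 mm by 85 mm) begins 54 mm behind the grasp point. The pads swing forward as they close: fully open they stand 13 mm farther back than shut.
Start: joints at [-1.277, 0.599, -0.003, 1.599, 0.002, 0.943, -0.08], TCP at [0.263, 0.676, 0.405] pointing down, gripper open.
Joint ranges: [-2.57, 2.57], [-0.35, 1.97], [-1.29, 1.29], [0.11, 2.56], [-1.05, 4.19], [0.11, 1.86], [-2.63, 2.63]. Speed limits (rad/s): [2.22, 2.22, 3.01, 3.01, 3.14, 3.14, 3.14].

## Interface

Orientations are given as a rotation vector (axis times angle).
In Python, from workcell import manip gives the robot as it stands. The module is installed in compiled form; this text tells all that it offers.
- The arm moves only by the tool drive_tool, never from a script. Its argument "commands" is one flat list of numbers, 5 for each row, row after row: the shift along the tool's x, y, z in m, then the turn about the tool's z in rad, then the opening, from 0 (shut) to 1 (fully open). A call has 1 to 10 rows; each row is the pose to reach, as a shift and turn from the pose commanded when the call began, along the tool's axes at that moment; what a row does not reach only later rows make up. A row lasts 1/12 s, in which the tool goes at most 41.7 mm and 7.16 degrees, less where a joint would pass 70% of its speed; a pose out of reach is approached as far as the arm can. A call with a gripper value outside its range is refused whole. The fingers move at their own pace and stop on an object; "grip_force" is the grip in N (left out, the last holds). Time passes only in rows, so rows that repeat a pose let the fingers close. It gives the time, the measured TCP pose, the force, the opening and the grip force at its end, in the units of the state.
- manip.get_obs(): the state, without advancing time (a new reading comes with each control period).
- manip.capture(name): name is "scene" or "top" or "wrist"; returns a dict with "img" (480x640x3 uint8, red, green, blue), "depth" (480x640 float32, m along the optical axis (not along the pixel's ray), 0 where there is no reading), "fx", "fy", "cx", "cy" (pixels), "T" (4x4, takes a point from camera to world coordinates). Camera axes: x right, y down, z forward; pixel columns grow to the right and rows downward; lengths in m; the calibration is good to about 2 mm. A picture is of the moment at which its call begins.
- manip.sign_off(): hands the job in; it is judged then, once.
The state is a dict: "time_s": time; "q": joint angles; "dq": joint speeds; "joint_efforts": joint torques, N m; "position": TCP position; "orientation": TCP orientation; "wrist_force": force on the tool from outside, world axes, zero at the start; "torque": the same for the moment, N m; "finger_gap": finger opening in m; "grip_force": force on a finger pad.
Only numpy, scipy, OpenCV 4.12 (cv2) and the standard library are available. Lean on these libraries where they do the work, as an engineer would, in place of code of your own. Each camera call takes 0.05 s, during which the arm holds its last target. There are 200 camera calls.

## Task

Check the craft club's tools back in on the scale: with the pan empty press the blue key, then set the green stapler upright on the pan, let go and press the green key, then set the white punch upright on the pan beside it, let go and press the white key. Press each key well down, one key at a time and only at its turn, and keep off the red one, which wipes the record. Put the tools down gently, leave them both standing on the pan, and leave everything else where it is.

Things in the scene. Friction and masses are not known exactly. Their poses are not given: they have to be found in the camera images.
- scale: grey bench scale, 270 x 250 mm, fixed to the worktop. Origin: on the worktop, under its middle. Its -x side is a black keypad sloping at 40 deg, with four keys (blue, green, white, red, in any order) in a row along y at 50 mm pitch; on its +x side is the flat pan. Housing 70 mm high
- bar_mid (a point): middle of the scale's steel carrying bar, 10 mm thick, 236 mm long along y, about 50 mm above the keys (at x = -113, z = 111 mm in the scale's frame); from its ends it slopes back down to the housing. It blocks a vertical tool: press a key along its own axis, tilted, beneath the bar. Same axes as the scale
- pan_mid (a point): middle of the top face of the scale's flat steel pan, 84 mm above the worktop; the pan is 190 mm (x) by 250 mm (y), no rim; same axes as the scale
- stapler: green plastic stapler, 130 (x) x 32 (y) x 46 mm (z), 32 mm wide over its full height, flat-sided; about 0.2 kg; origin: centre of its underside, x along its length, z up
- punch: white plastic paper punch, 70 (x) x 44 (y) x 53 mm (z); its 44 mm wide body reaches from x = -11 to +35 mm and up to 46 mm, the lever on top is 34 mm wide; about 0.2 kg; origin: centre of its underside, z up
- blue_key_top (a point): cap of the blue spring key, a round blue plastic button 28 mm across on the scale's sloping keypad. The point is the middle of its outer face, its z axis points out of the keypad along the key's travel (40 deg from vertical, leaning away from the pan, towards the keypad side)
- blue_key (a joint): travel of the blue key in m: 0 up, 0.006 fully down (5 N); counts as pressed from about 0.004
- green_key_top (a point): cap of the green spring key, a round green plastic button 28 mm across on the scale's sloping keypad. The point is the middle of its outer face, its z axis points out of the keypad along the key's travel (40 deg from vertical, leaning away from the pan, towards the keypad side)
- green_key (a joint): travel of the green key in m: 0 up, 0.006 fully down (5 N); counts as pressed from about 0.004
- white_key_top (a point): cap of the white spring key, a round white plastic button 28 mm across on the scale's sloping keypad. The point is the middle of its outer face, its z axis points out of the keypad along the key's travel (40 deg from vertical, leaning away from the pan, towards the keypad side)
- white_key (a joint): travel of the white key in m: 0 up, 0.006 fully down (5 N); counts as pressed from about 0.004
- red_key_top (a point): cap of the red spring key, a round red plastic button 28 mm across on the scale's sloping keypad. The point is the middle of its outer face, its z axis points out of the keypad along the key's travel (40 deg from vertical, leaning away from the pan, towards the keypad side)
- red_key (a joint): travel of the red key in m: 0 up, 0.006 fully down (5 N); counts as pressed from about 0.004
- palette: round aluminium paint palette, 110 mm across, 8 mm high; leave alone
- hoop: wooden embroidery hoop lying flat, 150 mm across, 12 mm high; leave alone
- dish: clear glass dish, 120 mm across, 45 mm high; leave alone
- mug: blue mug, 80 mm across, 92 mm high; leave alone
- paint_bottle: yellow paint bottle, 44 mm across, 120 mm high; leave alone
- button_jar: amber jar with brass cap, 66 mm across, 80 mm high; leave alone
- spool: orange thread spool, 32 mm across, 34 mm high; leave alone
Things that resemble listed ones, but are neither listed nor needed, are in the scene too. Several things have the shape of the stapler; the one meant has the colours described above. Leave any pink look-alike of the punch alone.

How it is judged:
On the way, in this order (a step that is already met when the one before it is completed fails the run):
1. the blue key is pressed well down (value of joint blue_key above 0.004 m), for 0.05 s.
2. the stapler stands on the pan, released and at rest (x of stapler in the frame of pan_mid between -0.09 and 0.09 m and y of stapler in the frame of pan_mid between -0.12 and 0.12 m and z of stapler in the frame of pan_mid between -0.008 and 0.008 m and angle between stapler's own z axis and vertical below 0.12 rad and linear speed of stapler below 0.02 m/s and contact force between the fingers and stapler below 0.1 N), for 0.2 s.
3. the green key is pressed well down (value of joint green_key above 0.004 m and x of stapler in the frame of pan_mid between -0.09 and 0.09 m and y of stapler in the frame of pan_mid between -0.12 and 0.12 m and z of stapler in the frame of pan_mid between -0.008 and 0.008 m and angle between stapler's own z axis and vertical below 0.12 rad), for 0.05 s.
4. the punch stands on the pan, released and at rest (x of punch in the frame of pan_mid between -0.09 and 0.09 m and y of punch in the frame of pan_mid between -0.12 and 0.12 m and z of punch in the frame of pan_mid between -0.008 and 0.008 m and angle between each of punch, stapler's own z axis and vertical below 0.12 rad and linear speed of punch below 0.02 m/s and contact force between the fingers and punch below 0.1 N and x of stapler in the frame of pan_mid between -0.09 and 0.09 m and y of stapler in the frame of pan_mid between -0.12 and 0.12 m and z of stapler in the frame of pan_mid between -0.008 and 0.008 m), for 0.2 s.
5. the white key is pressed well down (value of joint white_key above 0.004 m and x of punch in the frame of pan_mid between -0.09 and 0.09 m and y of punch in the frame of pan_mid between -0.12 and 0.12 m and z of punch in the frame of pan_mid between -0.008 and 0.008 m and angle between each of punch, stapler's own z axis and vertical below 0.12 rad and x of stapler in the frame of pan_mid between -0.09 and 0.09 m and y of stapler in the frame of pan_mid between -0.12 and 0.12 m and z of stapler in the frame of pan_mid between -0.008 and 0.008 m), for 0.05 s.
At the end, for the whole second after the job is handed in: stapler and punch both stand upright (within 0.12 rad) on the pan, their origins within 90 mm (pan x) and 120 mm (pan y) of its middle and at its height within 8 mm, at rest and released, and all four keys are up again (all of step 4 and linear speed of stapler below 0.02 m/s and contact force between the fingers and stapler below 0.1 N and value of joint each of blue_key, green_key, white_key, red_key below 0.0015 m); the robot touches nothing.
It fails at once if the red key is pressed (3 mm or more) (value of joint red_key above 0.003 m).
It fails at once if a key is pressed out of turn: blue with a tool on the pan, green without the stapler on it, or white without the punch on it ((value of joint blue_key above 0.003 m and ((x of stapler in the frame of pan_mid between -0.09 and 0.09 m and y of stapler in the frame of pan_mid between -0.12 and 0.12 m and z of stapler in the frame of pan_mid between -0.008 and 0.008 m and angle between stapler's own z axis and vertical below 0.12 rad) or (x of punch in the frame of pan_mid between -0.09 and 0.09 m and y of punch in the frame of pan_mid between -0.12 and 0.12 m and z of punch in the frame of pan_mid between -0.008 and 0.008 m and angle between punch's own z axis and vertical below 0.12 rad))) or (value of joint green_key above 0.003 m and not (x of stapler in the frame of pan_mid between -0.09 and 0.09 m and y of stapler in the frame of pan_mid between -0.12 and 0.12 m and z of stapler in the frame of pan_mid between -0.008 and 0.008 m and angle between stapler's own z axis and vertical below 0.12 rad)) or (value of joint white_key above 0.003 m and not (x of punch in the frame of pan_mid between -0.09 and 0.09 m and y of punch in the frame of pan_mid between -0.12 and 0.12 m and z of punch in the frame of pan_mid between -0.008 and 0.008 m and angle between punch's own z axis and vertical below 0.12 rad))).
It fails at once if two keys are down at once (value of joint each of blue_key, green_key above 0.003 m or value of joint each of blue_key, white_key above 0.003 m or value of joint each of blue_key, red_key above 0.003 m or value of joint each of green_key, white_key above 0.003 m or value of joint each of green_key, red_key above 0.003 m or value of joint each of white_key, red_key above 0.003 m).
It fails at once if a tool is dropped or thrown onto the pan (faster than 0.5 m/s within 15 mm of it) ((linear speed of stapler above 0.5 m/s and z of stapler in the frame of pan_mid below 0.015 m and horizontal distance between stapler and pan_mid below 0.13 m) or (linear speed of punch above 0.5 m/s and z of punch in the frame of pan_mid below 0.015 m and horizontal distance between punch and pan_mid below 0.13 m)).
It fails at once if another object is moved more than 30 mm (distance of any of palette, hoop, dish, mug, paint_bottle, button_jar, spool from where it was at the start of the episode above 0.03 m).
It also fails if it takes over 72 s, if anything falls off the work surface, if the arm or the gripper's body presses on something with over 40 N, if the wrist force passes 120 N, or if a joint passes its speed limit or range.

## Working session

There is one attempt and no reset: what is moved stays moved. The work goes in short steps, Python scripts to look and compute and a tool call to move; the robot and the scene stay as the last step left them, time stands still between calls to the robot, and variables do not carry over. Pictures are saved under pics/ and viewed, at most 10 in all, crops included, and the job is handed in when it is done.

Besides the shell and the picture viewer there is one more tool, called as a command line: name --argument value ..., lists and objects as JSON in quotes. drive_tool: Moves the arm, as the interface text tells. Its arguments: {"type":"object","properties":{"commands":{"type":"array"},"grip_force":{"type":"number"}},"required":["commands"]}

```bash
mkdir -p pics; ls; cat > h.py <<'E'
import numpy as np,cv2
from workcell import manip
from scipy.spatial.transform import Rotation as R
def cap(n):
    c=manip.capture(n); return c
def pts(c):
    v,u=np.mgrid[0:480,0:640]; d=c["depth"]
    P=np.stack([(u-c["cx"])/c["fx"]*d,(v-c["cy"])/c["fy"]*d,d],-1)
    return P@c["T"][:3,:3].T+c["T"][:3,3]
def ray(c,u,v,z):
    d=c["T"][:3,:3]@np.array([(u-c["cx"])/c["fx"],(v-c["cy"])/c["fy"],1]); o=c["T"][:3,3]
    return o+d*(z-o[2])/d[2]
E
python3 - <<'E'
from h import *
o=manip.get_obs()
for k in o: print(k,np.round(o[k],4))
for n in("top","scene"):
    c=cap(n); cv2.imwrite(f"pics/{n}0.png",c["img"][...,::-1]); print(n,c["fx"],np.round(c["T"],3).tolist()); np.save(n+"0.npy",pts(c))
    
E
```

```text
pics
time_s 0.0
q [-1.2767  0.6002 -0.0025  1.6002  0.0018  0.9429 -0.0798]
dq [ 0.0001  0.0001 -0.0004  0.0006 -0.0008 -0.0004 -0.002 ]
joint_efforts [-2.00000e-04 -7.76444e+01  1.56570e+00 -2.58017e+01  1.25000e-02
  8.80000e-03  0.00000e+00]
position [0.2626 0.6755 0.4038]
orientation [-5.7900e-01 -3.0877e+00  2.5000e-03]
wrist_force [0.0438 1.026  0.0834]
torque [-0.0023  0.0078  0.0352]
grip_force 0.0
finger_gap 0.0852
top 492.74640290778655 [[-0.008, -0.997, 0.071, 0.382], [-1.0, 0.009, 0.003, 0.011], [-0.004, -0.071, -0.997, 1.418], [0.0, 0.0, 0.0, 1.0]]
scene 475.0083143012069 [[0.704, 0.583, -0.406, 0.921], [0.71, -0.566, 0.418, -0.485], [0.014, -0.583, -0.813, 1.051], [0.0, 0.0, 0.0, 1.0]]
```

View pics/top0.png

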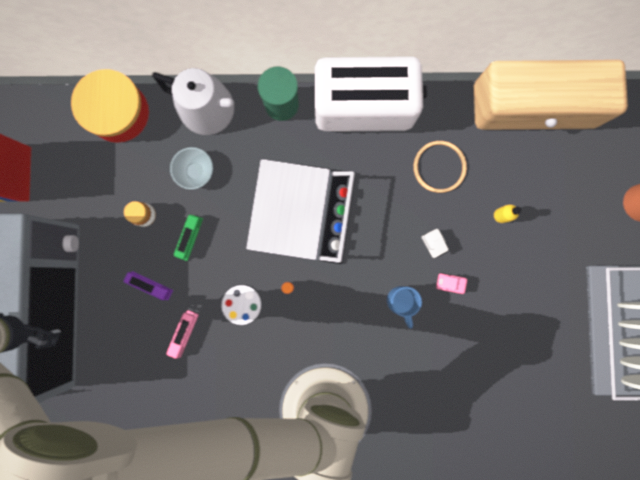

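View pics/scene0.png

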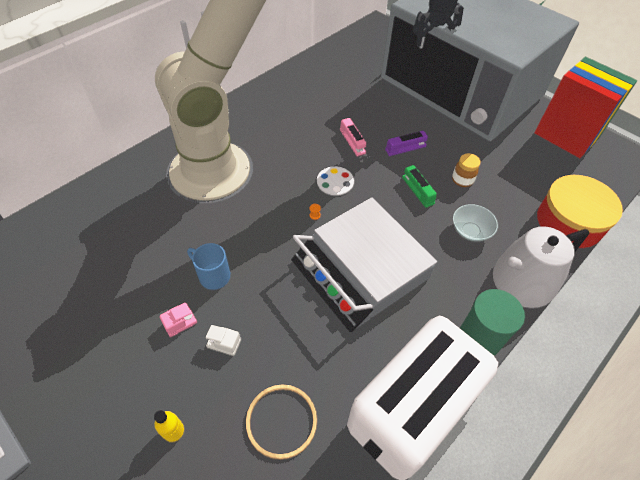

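The top view shows the scale at about (302,210). Its keypad faces right (world -y), with keys red (343,192), green (340,210), blue (337,227) and white (335,244), and the bar at column ~350.

Stapler candidates: green (187,237), purple (147,286), pink (182,334). I choose green. 
Punch candidates: white (435,243), pink (452,284). I choose white.

Next I measure these and check one close crop.

```bash
cat > m.py <<'E'
from h import *
import sys
def blob(img,lo,hi,roi):
    hsv=cv2.cvtColor(img,cv2.COLOR_RGB2HSV); m=cv2.inRange(hsv,np.array(lo),np.array(hi))
    k=np.zeros_like(m); x0,y0,x1,y1=roi; k[y0:y1,x0:x1]=m[y0:y1,x0:x1]
    n,l,s,c=cv2.connectedComponentsWithStats(k); i=1+s[1:,4].argmax(); return l==i,c[i]
E
python3 - <<'E'
from m import *
c=cap("top"); P=np.load("top0.npy"); img=c["img"]
G=((45,100,50),(80,255,255));B=((100,120,60),(125,255,255));W=((0,0,150),(180,50,255));Rr=((170,120,60),(180,255,255))
for n,(lo,hi),roi in[("stapler",G,(165,200,215,270)),("punch",W,(410,215,460,265)),("red",((0,130,60),(8,255,255)),(325,175,355,205)),("green",G,(325,195,352,220)),("blue",B,(325,215,352,240)),("white",((0,0,120),(180,60,255)),(328,237,342,252))]:
    m,ct=blob(img,lo,hi,roi); p=P[m]
    print(n,m.sum(),ct.round(1),"pt med",np.median(p,0).round(3),"z",np.percentile(p[:,2],[5,50,95]).round(3))
    if n in("stapler","punch"):
        zt=np.percentile(p[:,2],90); print("  rect",cv2.minAreaRect(p[p[:,2]>0.02][:,:2].astype(np.float32)*1000))
# pan
m=(P[...,2]>0.078)&(P[...,2]<0.09); m[:, :240]=0;m[:,345:]=0;m[:150]=0;m[270:]=0
print("pan",cv2.minAreaRect(P[m][:,:2].astype(np.float32)*1000),P[m][:,2].mean())
print("rows at col340..: z profile along key rows")
for r in (210,227):
    print(r,[(u,*(P[r,u,1:]*1000).round().astype(int)) for u in range(322,362,2)])
m=(P[...,2]>0.1)&(P[...,2]<0.125);m[:, :300]=0;m[:,370:]=0;m[:160]=0;m[270:]=0
print("bar",m.sum(),cv2.minAreaRect(P[m][:,:2].astype(np.float32)*1000) if m.sum()>3 else 0)
a=img[165:275,235:365]; b=img[200:270,150:220]; d=img[205:300,400:475]
f=lambda x:cv2.resize(x,(400,300) if 0 else None,fx=3,fy=3,interpolation=cv2.INTER_CUBIC)
can=np.zeros((600,800,3),np.uint8); A=f(a); can[:A.shape[0],:A.shape[1]]=A; A=f(b); can[:A.shape[0],400:400+A.shape[1]]=A; A=f(d); can[310:310+A.shape[0],400:400+A.shape[1]]=A[:290]
cv2.imwrite("pics/crop.png",can[...,::-1])
E
```

```text
stapler 563 [188.3 236.6] pt med [0.494 0.378 0.043] z [-0.     0.043  0.051]
  rect ((469.01531982421875, 206.22731018066406), (408.9779052734375, 123.69132232666016), 82.73712921142578)
punch 483 [434.6 242.8] pt med [ 0.468 -0.311  0.047] z [0.001 0.047 0.056]
  rect ((469.3502502441406, -315.2557373046875), (66.9993896484375, 44.03276443481445), 27.51581382751465)
red 50 [342.9 191.8] pt med [ 0.612 -0.055  0.052] z [0.048 0.052 0.057]
green 58 [340.1 209.2] pt med [ 0.564 -0.047  0.051] z [0.045 0.051 0.056]
blue 59 [337.4 226.9] pt med [ 0.514 -0.038  0.051] z [0.045 0.051 0.056]
white 138 [336.2 244.6] pt med [ 0.464 -0.035  0.049] z [0.03  0.049 0.116]
pan ((559.121826171875, 78.04253387451172), (226.3787841796875, 250.1123046875), 80.8311538696289) 0.08448204891518264
rows at col340..: z profile along key rows
210 [(322, np.int64(4), np.int64(92)), (324, np.int64(-2), np.int64(73)), (326, np.int64(-7), np.int64(70)), (328, np.int64(-13), np.int64(58)), (330, np.int64(-19), np.int64(60)), (332, np.int64(-24), np.int64(56)), (334, np.int64(-30), np.int64(50)), (336, np.int64(-
[... 578 characters left out ...]
3), np.int64(60)), (330, np.int64(-18), np.int64(52)), (332, np.int64(-24), np.int64(56)), (334, np.int64(-29), np.int64(53)), (336, np.int64(-35), np.int64(51)), (338, np.int64(-40), np.int64(55)), (340, np.int64(-46), np.int64(49)), (342, np.int64(-52), np.int64(45)), (344, np.int64(-54), np.int64(114)), (346, np.int64(-59), np.int64(118)), (348, np.int64(-71), np.int64(-1)), (350, np.int64(-77), np.int64(0)), (352, np.int64(-83), np.int64(4)), (354, np.int64(-89), np.int64(-1)), (356, np.int64(-94), np.int64(5)), (358, np.int64(-100), np.int64(1)), (360, np.int64(-106), np.int64(-2))]
bar 376 ((537.7251586914062, -51.3797607421875), (32.826904296875, 244.1014862060547), 82.15140533447266)
```

View pics/crop.png

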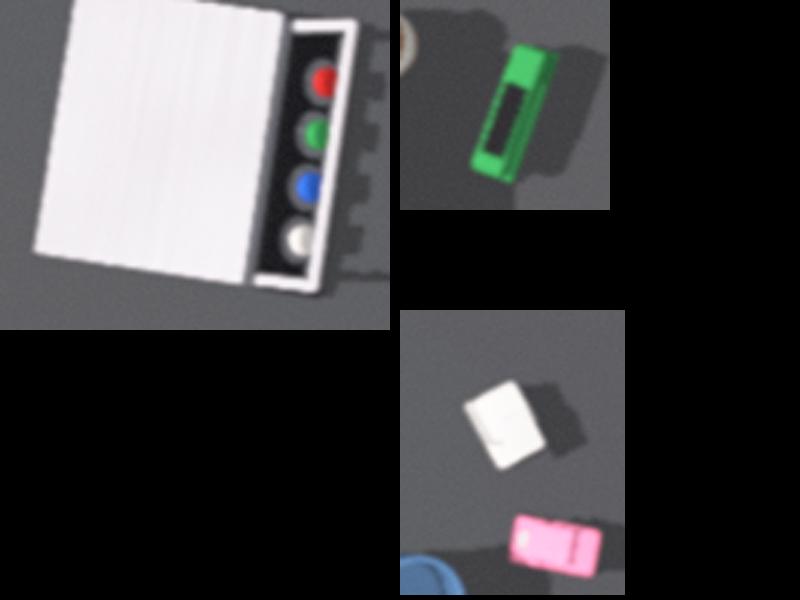

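The crop confirms the green stapler and the white punch, with the pink punch separate. The bar hides part of each key from above. I'll get the keys and bar from the scene camera and refine pan and stapler.

```bash
python3 - <<'E'
from m import *
P=np.load("top0.npy"); img=cv2.imread("pics/top0.png")[...,::-1].copy()
# stapler: all points above table in ROI
m=np.zeros((480,640),bool); m[205:270,165:210]=1; m&=(P[...,2]>0.025)
n,l,s,ct=cv2.connectedComponentsWithStats(m.astype(np.uint8)); i=1+s[1:,4].argmax(); p=P[l==i]
print("stapler",len(p),cv2.minAreaRect(p[:,:2].astype(np.float32)*1000),np.percentile(p[:,2],[5,50,95]).round(3))
hi=p[p[:,2]>.036]; print("   top",cv2.minAreaRect(hi[:,:2].astype(np.float32)*1000))
m=np.zeros((480,640),bool); m[220:265,415:455]=1; m&=(P[...,2]>0.015)
p=P[m]; r=cv2.minAreaRect(p[:,:2].astype(np.float32)*1000); print("punch",r)
q=p[:,:2]*1000-r[0]; a=np.radians(r[2]); 
for nm,ax in(("w",np.array([np.cos(a),np.sin(a)])),("h",np.array([-np.sin(a),np.cos(a)]))):
    t=q@ax; print(nm,ax.round(2),[(b,int(np.median(p[(t>=b)&(t<b+7),2])*1000)) for b in range(-35,35,7) if ((t>=b)&(t<b+7)).sum()>3])
# pan: bright, z ok
hsv=cv2.cvtColor(img,cv2.COLOR_RGB2HSV)
m=(hsv[...,2]>200)&(hsv[...,1]<40)&(abs(P[...,2]-.084)<.012); m[:, :240]=0;m[:,331:]=0;m[:150]=0;m[270:]=0
m=cv2.morphologyEx(m.astype(np.uint8),cv2.MORPH_OPEN,np.ones((5,5)));
print("pan",cv2.minAreaRect(P[m>0][:,:2].astype(np.float32)*1000))
# scene keys
c=cap("scene"); S=pts(c); im=c["img"]
G=((45,100,50),(80,255,255));B=((100,120,60),(125,255,255))
for n,(lo,hi),roi in[("white",((0,0,120),(180,60,255)),(302,255,317,272)),("blue",B,(312,265,332,288)),("green",G,(322,280,345,300)),("red",((0,130,60),(8,255,255)),(335,292,357,315))]:
    mm,ct=blob(im,lo,hi,roi); p=S[mm]; print(n,mm.sum(),ct.round(1),p.mean(0).round(4),np.median(p,0).round(4),(np.ptp(p,0)).round(3))
cr=cv2.resize(im[220:340,270:390],(600,600),interpolation=cv2.INTER_CUBIC); cv2.imwrite("pics/keys.png",cr[...,::-1])
E
```

```text
stapler 558 ((469.01531982421875, 206.22731018066406), (408.9779052734375, 123.69132232666016), 82.73712921142578) [0.035 0.046 0.052]
   top ((431.5804443359375, 208.11245727539062), (404.804931640625, 124.88026428222656), 71.04570770263672)
punch ((412.40777587890625, -169.48138427734375), (71.70117950439453, 359.4198303222656), 20.89246368408203)
w [0.93 0.36] [(-35, 48), (-28, 52), (-21, 50), (-14, 51), (-7, 52), (0, 54), (7, 45), (14, 46), (21, 46), (28, 45)]
h [-0.36  0.93] []
pan ((561.8927612304688, 96.71685791015625), (188.57664489746094, 249.25830078125), 80.96755981445312)
white 140 [309.8 260.8] [ 0.4743 -0.0425  0.0689] [ 0.4704 -0.0411  0.0505] [0.07  0.044 0.09 ]
blue 76 [319.7 275.9] [ 0.5126 -0.0458  0.0471] [ 0.5126 -0.0459  0.0474] [0.025 0.017 0.02 ]
green 78 [331.9 290.6] [ 0.5618 -0.0536  0.0461] [ 0.5608 -0.0535  0.0455] [0.026 0.017 0.016]
red 84 [344.5 305.6] [ 0.6108 -0.0615  0.047 ] [ 0.6106 -0.0612  0.0472] [0.027 0.017 0.018]
```

View pics/keys.png

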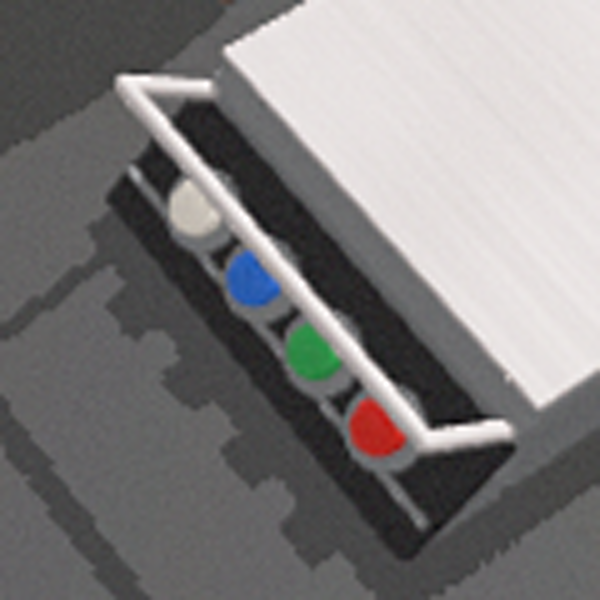

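Scene view: bar from about (297,238) to (355,308), with its line crossing the upper part of the caps. From above, about 14 mm of each cap shows on the pan side. The drive has no tilt, so I'll straddle the bar with the fingers about 26 mm apart, using one finger vertically between bar and pan. First I need precise bar and key offsets, and robust stapler and punch poses.

```bash
cat >> h.py <<'E'
PAN=np.array([.562,.0967]); u=np.array([np.cos(np.radians(81)),np.sin(np.radians(81))]); v=np.array([-u[1],u[0]])
def sf(p): d=np.asarray(p)[...,:2]-PAN; return np.stack([d@u,d@v],-1)
def go(xyz,yaw):   # tool shift+turn to TCP xyz with tool-y at world yaw (deg, mod 180)
    o=manip.get_obs(); Rm=R.from_rotvec(o["orientation"]).as_matrix()
    cur=np.degrees(np.arctan2(Rm[1,1],Rm[0,1])); d=(yaw-cur+90)%180-90
    s=Rm.T@(np.asarray(xyz)-o["position"]); print("t",o["time_s"].round(2) if hasattr(o["time_s"],"round") else o["time_s"],"pos",np.round(o["position"],4),"yaw",cur.round(1),"q7",np.round(o["q"][6],2),"shift",s.round(4),"turn",(-np.radians(d)).round(3),"tilt",(Rm[2]).round(3),"F",np.round(o["wrist_force"],1),"gap",o["finger_gap"])
E
python3 - <<'E'
from m import *
import h
T=np.load("top0.npy"); S=np.load("scene0.npy"); img=cv2.imread("pics/top0.png")
for n,P in(("top",T),("scene",S)):
    s=sf(P); m=(abs(s[...,0]+.153)<.02)&(abs(s[...,1])<.10)&(abs(P[...,2]-.113)<.015)
    print(n,"bar",m.sum(),np.median(s[m],0).round(4),"z",np.median(P[m][:,2]).round(4),"x",np.percentile(s[m][:,0],[5,95]).round(4))
    # keypad profile between keys (y=0, +-50) and on keys
    for lab,ys in(("key",(-75,-25,25,75)),("between",(-50,0,50))):
        mm=np.zeros(s.shape[:2],bool)
        for y in ys: mm|=abs(s[...,1]*1000-2-y)<4
        mm&=(P[...,2]<.095)
        print(lab,[(x,int(1000*np.median(P[mm&(abs(s[...,0]*1000-x)<2.5)][:,2])),(mm&(abs(s[...,0]*1000-x)<2.5)).sum()) for x in range(-185,-85,5) if (mm&(abs(s[...,0]*1000-x)<2.5)).sum()>3])
for roi,zl,c0 in(((205,270,165,210),.03,(.49,.38)),((220,265,415,455),.015,(.469,-.315))):
    m=np.zeros((480,640),bool); m[roi[0]:roi[1],roi[2]:roi[3]]=1; m&=(T[...,2]>zl)&(T[...,2]<.07)&(np.linalg.norm(T[...,:2]-c0,axis=-1)<.085)
    n,l,st,_=cv2.connectedComponentsWithStats(m.astype(np.uint8)); p=T[l==1+st[1:,4].argmax()]
    r=cv2.minAreaRect(p[:,:2].astype(np.float32)*1000); print(len(p),r)
    a=np.radians(r[2]); q=p[:,:2]*1000-r[0]
    for ax in(np.array([np.cos(a),np.sin(a)]),np.array([-np.sin(a),np.cos(a)])):
        t=q@ax; print(ax.round(2),[(b,int(np.median(p[(t>=b)&(t<b+7),2])*1000)) for b in range(-70,70,7) if ((t>=b)&(t<b+7)).sum()>3])
E
```

```text
top bar 278 [-0.1589  0.0008] z 0.1156 x [-0.1634 -0.1545]
key [(-185, 0, np.int64(20)), (-180, 1, np.int64(18)), (-175, 0, np.int64(18)), (-170, 11, np.int64(13)), (-155, 45, np.int64(14)), (-150, 49, np.int64(21)), (-145, 52, np.int64(19)), (-140, 54, np.int64(21)), (-135, 50, np.int64(21)), (-130, 51, np.int64(20)), (-125, 53, np.int64(21)), (-120, 55, np.int64(18)), (-115, 59, np.int64(20)), (-110, 59, np.int64(23)), (-105, 66, np.int64(22)), (-100, 70, np.int64(20)), (-95, 82, np.int64(21)), (-90, 85, np.int64(22))]
between [(-185, 0, np.int64(11)), (-180, 1, np.int64(13)), (-175, 2, np.int64(17)), (-170, 14, np.int64(13)), (-155, 27, np.int64(13)), (-150, 30, np.int64(15)), (-145, 35, np.int64(12)), (-140, 40, np.int64(13)), (-135, 43, np.int64(16)), (-130, 45, np.int64(14)), (-125, 52, np.int64(14)), (-120, 54, np.int64(16)), (-115, 60, np.int64(17)), (-110, 60, np.int64(14)), (-105, 65, np.int64(16)), (-100, 70, np.int64(15)), (-95, 81, np.int64(18)), (-90, 86, np.int64(17))]
scene bar 341 [-0.1592 -0.0068] z 0.1148 x [-0.1625 -0.1541]
key [(-185, 0, np.int64(24)), (-180, 0, 
[... 939 characters left out ...]
64(22))]
544 ((491.8957214355469, 383.3052978515625), (34.36107635498047, 125.117919921875), 70.7754898071289)
[0.33 0.94] [(-21, 40), (-14, 46), (-7, 46), (0, 47), (7, 46), (14, 43)]
[-0.94  0.33] [(-63, 44), (-56, 46), (-49, 44), (-42, 46), (-35, 45), (-28, 46), (-21, 46), (-14, 46), (-7, 46), (0, 46), (7, 48), (14, 45), (21, 46), (28, 47), (35, 46), (42, 44), (49, 46), (56, 43)]
406 ((468.7328796386719, -315.9632568359375), (68.6561508178711, 45.08734130859375), 26.720882415771484)
[0.89 0.45] [(-35, 49), (-28, 52), (-21, 51), (-14, 52), (-7, 52), (0, 54), (7, 46), (14, 45), (21, 46), (28, 44)]
[-0.45  0.89] [(-28, 44), (-21, 48), (-14, 50), (-7, 50), (0, 50), (7, 50), (14, 43), (21, 32)]
```

```bash
python3 -c "
from h import *
go([.510,-.062,.37],81)"
```

```text
t 0.2 pos [0.2627 0.6756 0.4041] yaw 68.8 q7 -0.08 shift [-0.4978 -0.5979  0.0348] turn -0.214 tilt [-0.    -0.001 -1.   ] F [-0.   0.2  0.3] gap 0.08516211978202491
```

drive_tool --commands '[-0.498,-0.598,0.035,-0.214,0.306,-0.498,-0.598,0.035,-0.214,0.306,-0.498,-0.598,0.035,-0.214,0.306,-0.498,-0.598,0.035,-0.214,0.306,-0.498,-0.598,0.035,-0.214,0.306,-0.498,-0.598,0.035,-0.214,0.306,-0.498,-0.598,0.035,-0.214,0.306,-0.498,-0.598,0.035,-0.214,0.306,-0.498,-0.598,0.035,-0.214,0.306,-0.498,-0.598,0.035,-0.214,0.306]'

```text
time_s: 1.03
position: [0.3952, 0.2792, 0.386]
orientation: [0.246, 3.132, 0.0]
wrist_force: [0.5, -0.1, -0.7]
finger_gap: 0.0263
grip_force: 0.0
```

```bash
python3 -c "
from h import *
go([.510,-.062,.36],81)"
```

```text
t 1.0333 pos [0.3952 0.2792 0.386 ] yaw 81.0 q7 0.64 shift [-0.1665 -0.3191  0.026 ] turn 0.001 tilt [-0.  0. -1.] F [ 0.5 -0.1 -0.7] gap 0.02627503148987201
```

drive_tool --commands '[-0.166,-0.319,0.026,0,0.306,-0.166,-0.319,0.026,0,0.306,-0.166,-0.319,0.026,0,0.306,-0.166,-0.319,0.026,0,0.306,-0.166,-0.319,0.026,0,0.306,-0.166,-0.319,0.026,0,0.306,-0.166,-0.319,0.026,0,0.306,-0.166,-0.319,0.026,0,0.306,-0.166,-0.319,0.026,0,0.306,-0.166,-0.319,0.026,0,0.306]'

```text
time_s: 1.87
position: [0.5103, -0.0659, 0.3596]
orientation: [0.258, 3.13, -0.004]
wrist_force: [0.4, 0.0, -0.3]
finger_gap: 0.026
grip_force: 0.0
```

```bash
python3 - <<'E'
from h import *
go([.510,-.062,.30],81)
c=cap("wrist"); cv2.imwrite("pics/w1.png",c["img"][...,::-1]); P=pts(c); s=sf(P)
m=(abs(P[...,2]-.113)<.01)&(abs(s[...,0]+.155)<.03)&(abs(s[...,1])<.1); print("bar",m.sum(),np.percentile(s[m][:,0],[5,50,95]).round(4) if m.any() else 0)
print(np.round(c["T"],3).tolist())
E
```

```text
t 1.8667 pos [ 0.5103 -0.0659  0.3596] yaw 80.6 q7 1.4 shift [0.001  0.0039 0.0596] turn -0.008 tilt [-0.001 -0.002 -1.   ] F [ 0.4  0.  -0.3] gap 0.02604702213211326
bar 4078 [-0.1613 -0.157  -0.1525]
[[0.164, 0.941, 0.296, 0.436], [0.987, -0.156, -0.05, -0.053], [-0.001, 0.3, -0.954, 0.33], [0.0, 0.0, 0.0, 1.0]]
```

View pics/w1.png

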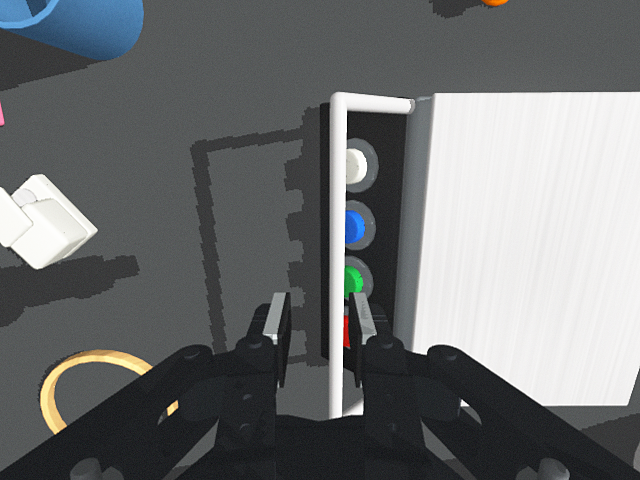

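The wrist view shows the fingers at about (280,295) and (357,295) straddling the bar (column ~338). The caps show on the pan side: white (356,166), blue (357,228), green (354,280). I descend beside the blue key first.

drive_tool --commands '[0.001,0.006,0,-0.008,0.306,0.001,0.006,0,-0.008,0.306,0.001,0.006,0.04,-0.008,0.306,0.001,0.006,0.07,-0.008,0.306,0.001,0.006,0.1,-0.008,0.306,0.001,0.006,0.11,-0.008,0.306,0.001,0.006,0.11,-0.008,0.306]'

```text
time_s: 2.5
position: [0.5086, -0.0522, 0.2481]
orientation: [-0.229, -3.129, -0.0]
wrist_force: [-0.0, 0.8, 0.6]
finger_gap: 0.0259
grip_force: 0.0
```

```bash
python3 - <<'E'
from h import *
go([.5102,-.0612,.235],81)
c=cap("wrist"); P=pts(c); s=sf(P)
m=(abs(P[...,2]-.113)<.01)&(abs(s[...,0]+.155)<.03)&(s[...,1]>.04)&(s[...,1]<.1); print("bar",m.sum(),np.percentile(s[m][:,0],[5,50,95]).round(4) if m.any() else 0)
cv2.imwrite("pics/w2.png",c["img"][...,::-1])
E
```

```text
t 2.5 pos [ 0.5086 -0.0522  0.2481] yaw 81.6 q7 1.38 shift [-0.003  -0.0087  0.0131] turn 0.011 tilt [ 0.004 -0.    -1.   ] F [-0.   0.8  0.6] gap 0.02586771971517618
bar 6769 [-0.1717 -0.1567 -0.137 ]
```

View pics/w2.png

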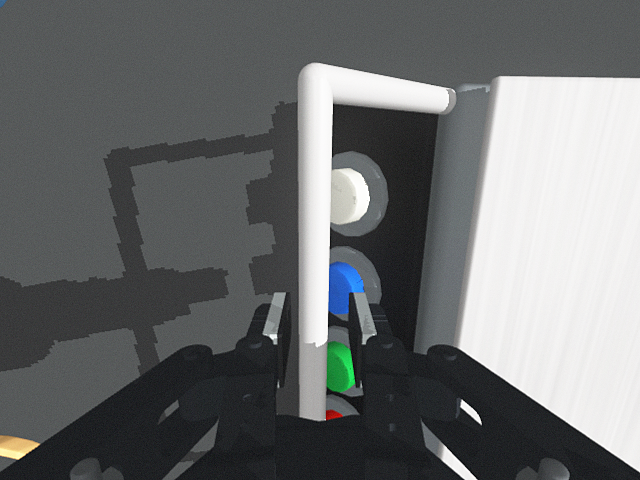

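drive_tool --commands '[0,0,0,0,0.306,0,0,0,0,0.306,0,0,0,0,0.306]'

```text
time_s: 2.8
position: [0.5096, -0.0537, 0.2515]
orientation: [0.233, 3.13, 0.0]
wrist_force: [-0.9, 0.7, -0.2]
finger_gap: 0.0264
grip_force: 0.0
```

```bash
python3 - <<'E'
from h import *
go([.5102,-.0612,.235],81)
E
```

```text
t 2.8 pos [ 0.5096 -0.0537  0.2515] yaw 81.5 q7 1.38 shift [-0.0017 -0.0073  0.0165] turn 0.008 tilt [-0.003  0.    -1.   ] F [-0.9  0.7 -0.2] gap 0.026411696275039573
```

drive_tool --commands '[-0.002,-0.007,0,0.008,0.306,-0.002,-0.007,0.01,0.008,0.306,-0.002,-0.007,0.02,0.008,0.306,-0.002,-0.007,0.022,0.008,0.306,-0.002,-0.007,0.022,0.008,0.306,-0.002,-0.007,0.022,0.008,0.306]'

```text
time_s: 3.3
position: [0.51, -0.061, 0.2274]
orientation: [-0.246, -3.131, -0.0]
wrist_force: [-0.3, 0.4, 0.7]
finger_gap: 0.0263
grip_force: 0.0
```

```bash
python3 - <<'E'
from h import *
go([.5102,-.0612,.225],81)
c=cap("wrist"); 
cv2.imwrite("pics/w3.png",c["img"][200:480,160:560,::-1])
E
```

```text
t 3.3 pos [ 0.51   -0.061   0.2274] yaw 81.0 q7 1.38 shift [-0.0002 -0.0002  0.0024] turn 0.0 tilt [ 0.001 -0.    -1.   ] F [-0.3  0.4  0.7] gap 0.026268960854748415
```

View pics/w3.png

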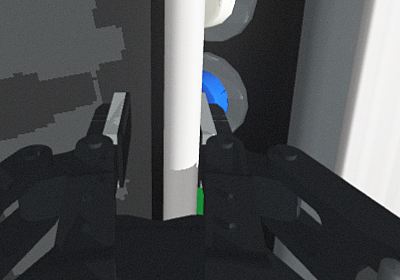

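Finger sits right beside the bar at crop (210,120), over the blue cap. I press in small steps while watching the force.

drive_tool --commands '[0,0,0.002,0,0.306,0,0,0.004,0,0.306,0,0,0.004,0,0.306,0,0,0.004,0,0.306]'

```text
time_s: 3.68
position: [0.5102, -0.0611, 0.224]
orientation: [0.246, 3.132, -0.0]
wrist_force: [-0.1, -0.7, 1.9]
finger_gap: 0.026
grip_force: 0.8
```

drive_tool --commands '[0,0,0.002,0,0.306,0,0,0.002,0,0.306,0,0,0.002,0,0.306]'

```text
time_s: 3.93
position: [0.5103, -0.0611, 0.2221]
orientation: [0.246, 3.131, -0.0]
wrist_force: [0.7, -0.3, 2.4]
finger_gap: 0.026
grip_force: 1.2
```

drive_tool --commands '[0,0,0.002,0,0.306,0,0,0.002,0,0.306,0,0,0.002,0,0.306]'

```text
time_s: 4.18
position: [0.5103, -0.0611, 0.22]
orientation: [0.246, 3.132, -0.0]
wrist_force: [0.7, -0.0, 3.5]
finger_gap: 0.0263
grip_force: 1.7
```

drive_tool --commands '[0,0,0.0015,0,0.306,0,0,0.0015,0,0.306,0,0,0.0015,0,0.306]'

```text
time_s: 4.43
position: [0.5102, -0.0611, 0.2185]
orientation: [0.246, 3.132, -0.0]
wrist_force: [-0.1, -1.4, 4.7]
finger_gap: 0.0262
grip_force: 2.0
```

```bash
cat > kd.py <<'E'
from m import *
def kd(n=6):
    cols={"blue":(((100,120,60),(125,255,255)),(310,264,332,290)),"green":(((45,100,50),(80,255,255)),(322,278,347,303)),"red":(((0,130,60),(8,255,255)),(335,292,359,318))}
    nrm=np.array([-u[0]*.643,-u[1]*.643,.766]); acc={k:[] for k in cols}; ce={}
    for _ in range(n):
        c=cap("scene"); S=pts(c)
        for k,((lo,hi),roi) in cols.items():
            m,ct=blob(c["img"],lo,hi,roi); acc[k].append(np.median((S[m]-np.array([.562,.0967,0]))@nrm)); ce[k]=(ct.round(1),m.sum())
    for k in cols: print(k,"height along normal mm",np.round(1000*np.mean(acc[k]),2),"+-",np.round(1000*np.std(acc[k])/n**.5,2),ce[k])
    return c
E
python3 - <<'E'
from kd import *
c=kd(); cv2.imwrite("pics/s2.png",cv2.resize(c["img"][180:340,240:400],(640,600)[:1]*2 if 0 else (600,600))[...,::-1])
S=np.load("scene0.npy"); im=cv2.imread("pics/scene0.png")[...,::-1].copy()
nrm=np.array([-u[0]*.643,-u[1]*.643,.766])
for k,lo,hi,roi in(("blue",(100,120,60),(125,255,255),(310,264,332,290)),("green",(45,100,50),(80,255,255),(322,278,347,303)),("red",(0,130,60),(8,255,255),(335,292,359,318))):
    m,ct=blob(im,lo,hi,roi); print("before",k,1000*np.median((S[m]-np.array([.562,.0967,0]))@nrm),ct)
E
```

```text
blue height along normal mm 127.02 +- 0.24 (array([319.9, 277.6]), np.int64(35))
green height along normal mm 131.67 +- 0.11 (array([331.9, 290.6]), np.int64(78))
red height along normal mm 131.87 +- 0.06 (array([344.5, 305.7]), np.int64(82))
before blue 131.70021076819611 [319.73333333 275.88      ]
before green 131.62612151919467 [331.79746835 290.58227848]
before red 131.66620746156536 [344.3902439 305.6097561]
```

View pics/s2.png

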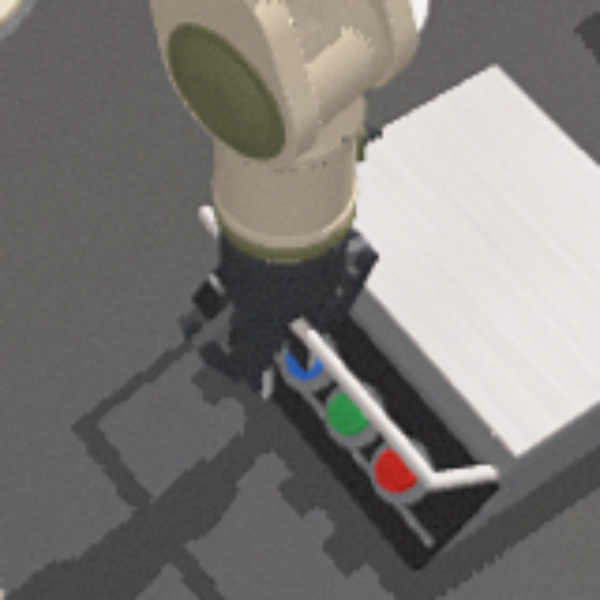

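The scene view shows the finger on the blue key at about crop (305,355). Depth says blue is 4.7 mm down and the others are unmoved. I press 1.2 mm more for margin, then retreat upward.

drive_tool --commands '[0,0,0.0012,0,0.306,0,0,0.0012,0,0.306,0,0,0.0012,0,0.306]'

```text
time_s: 4.98
position: [0.5102, -0.061, 0.2173]
orientation: [0.246, 3.132, 0.0]
wrist_force: [0.7, -0.9, 5.4]
finger_gap: 0.0261
grip_force: 2.3
```

drive_tool --commands '[0,0.002,-0.01,0,0.306,0,0.002,-0.04,0,0.306,0,0.002,-0.08,0,0.306,0,0.002,-0.12,0,0.306,0,0.002,-0.15,0,0.306,0,0.002,-0.15,0,0.5,0,0.002,-0.15,0,0.8]'

```text
time_s: 5.57
position: [0.5102, -0.0588, 0.3694]
orientation: [0.245, 3.129, 0.001]
wrist_force: [-0.5, -0.0, -0.5]
finger_gap: 0.0495
grip_force: 0.0
```

```bash
python3 - <<'E'
from kd import *
kd(2)
go([.492,.383,.33],70.8)
E
```

```text
blue height along normal mm 131.64 +- 0.47 (array([319.7, 275.9]), np.int64(75))
green height along normal mm 131.75 +- 0.11 (array([331.8, 290.6]), np.int64(79))
red height along normal mm 131.91 +- 0.21 (array([344.4, 305.6]), np.int64(83))
t 5.6667 pos [ 0.5098 -0.0589  0.367 ] yaw 81.0 q7 1.39 shift [0.0864 0.4337 0.0371] turn 0.179 tilt [ 0.001 -0.    -1.   ] F [0.7 0.3 0.3] gap 0.06394072129833453
```

Blue has sprung back. Next I go to the stapler.

drive_tool --commands '[0.086,0.434,0.037,0.179,0.75,0.086,0.434,0.037,0.179,0.75,0.086,0.434,0.037,0.179,0.75,0.086,0.434,0.037,0.179,0.75,0.086,0.434,0.037,0.179,0.75,0.086,0.434,0.037,0.179,0.75,0.086,0.434,0.037,0.179,0.75,0.086,0.434,0.037,0.179,0.75,0.086,0.434,0.037,0.179,0.75,0.086,0.434,0.037,0.179,0.75]'

```text
time_s: 6.5
position: [0.4932, 0.3578, 0.3303]
orientation: [-0.524, -3.095, 0.005]
wrist_force: [1.7, 0.2, 0.1]
finger_gap: 0.0641
grip_force: 0.0
```

drive_tool --commands '[0,0,0,0,0.75,0,0,0,0,0.75,0,0,0,0,0.75]'

```text
time_s: 6.75
position: [0.4938, 0.3554, 0.3307]
orientation: [-0.524, -3.096, 0.005]
wrist_force: [-0.7, -0.8, -0.1]
finger_gap: 0.064
grip_force: 0.0
```

```bash
python3 - <<'E'
from m import *
go([.492,.383,.182],70.8)
c=cap("wrist"); P=pts(c); m,ct=blob(c["img"],(45,80,40),(85,255,255),(0,0,640,480)); 
h=P[m&(P[...,2]>.034)&(P[...,2]<.06)]; print(m.sum(),cv2.minAreaRect(h[:,:2].astype(np.float32)*1000))
E
```

```text
t 6.75 pos [0.4938 0.3554 0.3307] yaw 70.8 q7 0.55 shift [0.0105 0.026  0.1487] turn -0.0 tilt [ 0.001 -0.004 -1.   ] F [-0.7 -0.8 -0.1] gap 0.06398032698961606
4650 ((490.7210693359375, 386.2699890136719), (32.1038818359375, 123.59515380859375), 70.42156219482422)
```

drive_tool --commands '[0.012,0.0275,0,0,0.75,0.012,0.0275,0.03,0,0.75,0.012,0.0275,0.07,0,0.75,0.012,0.0275,0.11,0,0.75,0.012,0.0275,0.13,0,0.75,0.012,0.0275,0.14,0,0.75,0.012,0.0275,0.1485,0,0.75,0.012,0.0275,0.1485,0,0.75,0.012,0.0275,0.1485,0,0.75]'

```text
time_s: 7.55
position: [0.4927, 0.3854, 0.1849]
orientation: [0.526, 3.096, 0.001]
wrist_force: [-0.1, 0.0, 0.6]
finger_gap: 0.0641
grip_force: 0.0
```

drive_tool --commands '[0,0,0,0,0.3,0,0,0,0,0.3,0,0,0,0,0.3,0,0,0,0,0.3,0,0,0,0,0.3,0,0,0,0,0.3]' --grip_force 35

```text
time_s: 8.05
position: [0.4923, 0.3859, 0.1855]
orientation: [0.525, 3.096, 0.002]
wrist_force: [-1.4, -1.7, 6.3]
finger_gap: 0.0314
grip_force: 36.0
```

Stapler gripped (31.4 mm). I lift and carry it to pan x=+55 mm.

drive_tool --commands '[0,0,-0.02,0,0.2,0,0,-0.05,0,0.2,0,0,-0.09,0,0.2,0,0,-0.13,0,0.2,0,0,-0.15,0,0.2,0,0,-0.15,0,0.2,0,0,-0.15,0,0.2]'

```text
time_s: 8.63
position: [0.492, 0.3857, 0.3357]
orientation: [0.525, 3.096, 0.004]
wrist_force: [0.2, -0.8, -2.9]
finger_gap: 0.0315
grip_force: 35.6
```

```bash
python3 -c "
from h import *
go([.5706,.151,.335],81)"
```

```text
t 8.6333 pos [0.492  0.3857 0.3357] yaw 70.8 q7 0.51 shift [-0.1516 -0.1957  0.0004] turn -0.179 tilt [-0.001  0.003 -1.   ] F [ 0.2 -0.8 -2.9] gap 0.03150751206374689
```

drive_tool --commands '[-0.02,-0.026,0,-0.04,0.2,-0.044,-0.056,0,-0.08,0.2,-0.068,-0.088,0,-0.12,0.2,-0.092,-0.12,0,-0.16,0.2,-0.116,-0.15,0,-0.179,0.2,-0.136,-0.176,0,-0.179,0.2,-0.148,-0.19,0,-0.179,0.2,-0.152,-0.196,0,-0.179,0.2,-0.152,-0.196,0,-0.179,0.2,-0.152,-0.196,0,-0.179,0.2]'

```text
time_s: 9.47
position: [0.5704, 0.1512, 0.333]
orientation: [-0.246, -3.13, 0.0]
wrist_force: [-0.1, 0.1, -0.9]
finger_gap: 0.0317
grip_force: 35.6
```

drive_tool --commands '[0,0,0.015,0,0.2,0,0,0.03,0,0.2,0,0,0.045,0,0.2,0,0,0.055,0,0.2,0,0,0.06,0,0.2,0,0,0.06,0,0.2,0,0,0.06,0,0.2]'

```text
time_s: 10.05
position: [0.5709, 0.1514, 0.2741]
orientation: [-0.244, -3.132, -0.0]
wrist_force: [0.3, -0.4, -2.4]
finger_gap: 0.0315
grip_force: 35.6
```

```bash
python3 -c "
from h import *
go([.5706,.151,.2695],81)"
```

```text
t 10.05 pos [0.5709 0.1514 0.2741] yaw 81.1 q7 1.02 shift [ 0.0002 -0.0004  0.0046] turn 0.001 tilt [ 0.  0. -1.] F [ 0.3 -0.4 -2.4] gap 0.03145759408829884
```

drive_tool --commands '[0,0,0.0015,0,0.2,0,0,0.003,0,0.2,0,0,0.0045,0,0.2,0,0,0.0045,0,0.2]'

```text
time_s: 10.38
position: [0.571, 0.1505, 0.2697]
orientation: [0.246, 3.132, 0.0]
wrist_force: [-0.4, 0.4, -2.2]
finger_gap: 0.0316
grip_force: 35.6
```

drive_tool --commands '[0,0,0.001,0,0.2,0,0,0.002,0,0.2,0,0,0.002,0,0.2]'

```text
time_s: 10.63
position: [0.5709, 0.1505, 0.2694]
orientation: [0.246, 3.131, 0.001]
wrist_force: [-5.7, -1.1, 18.0]
finger_gap: 0.0316
grip_force: 38.1
```

drive_tool --commands '[0,0,-0.0016,0,0.2,0,0,-0.0016,0,0.45,0,0,-0.0016,0,0.7,0,0,-0.0016,0,0.7,0,0,-0.0016,0,0.7]'

```text
time_s: 11.05
position: [0.571, 0.1507, 0.269]
orientation: [-0.246, -3.132, 0.0]
wrist_force: [-0.9, -0.6, -0.1]
finger_gap: 0.0598
grip_force: 0.0
```

drive_tool --commands '[0,0,-0.02,0,0.7,0,0,-0.05,0,0.7,0,0,-0.09,0,0.7,0,0,-0.11,0,0.7,0,0,-0.11,0,0.5,0,0,-0.11,0,0.306,0,0,-0.11,0,0.306]'

```text
time_s: 11.63
position: [0.5707, 0.1505, 0.3785]
orientation: [-0.246, -3.131, 0.001]
wrist_force: [-0.6, 0.7, -0.7]
finger_gap: 0.0263
grip_force: 0.0
```

```bash
cat > st.py <<'E'
from m import *
def st():
    c=cap("scene"); P=pts(c); m,ct=blob(c["img"],(45,80,40),(85,255,255),(340,150,480,290)); p=P[m]
    m2=p[:,2]>.12; s=sf(p[m2]); print("stapler",m.sum(),"z",np.percentile(p[:,2],[2,50,98]).round(3),"panframe",cv2.minAreaRect((s*1000).astype(np.float32)))
E
python3 -c "
from st import *
st()
go([.5594,-.070,.36],81)"
```

```text
stapler 790 z [0.004 0.121 0.133] panframe ((-195.1781005859375, -224.67343139648438), (775.4490356445312, 105.6761474609375), 42.17195510864258)
t 11.6833 pos [0.5706 0.1505 0.378 ] yaw 81.0 q7 1.03 shift [-0.0234 -0.2196  0.0182] turn 0.0 tilt [ 0.002 -0.001 -1.   ] F [-0.2  0.1  0.1] gap 0.026323045253465165
```

Stapler top at 0.13 m, so it is standing on the pan. Now the green key, at the blue-press pose plus 50 mm along the row.

drive_tool --commands '[-0.023,-0.218,0.018,0,0.306,-0.023,-0.218,0.018,0,0.306,-0.023,-0.218,0.018,0,0.306,-0.023,-0.218,0.018,0,0.306,-0.023,-0.218,0.018,0,0.306,-0.023,-0.218,0.018,0,0.306,-0.023,-0.218,0.018,0,0.306,-0.023,-0.218,0.018,0,0.306,-0.023,-0.218,0.018,0,0.306,-0.023,-0.218,0.018,0,0.306]'

```text
time_s: 12.52
position: [0.5599, -0.0665, 0.3607]
orientation: [-0.242, -3.132, -0.001]
wrist_force: [0.1, 0.2, 0.8]
finger_gap: 0.026
grip_force: 0.0
```

```bash
python3 -c "
from h import *
go([.5596,-.0679,.229],81)"
```

```text
t 12.5167 pos [ 0.5599 -0.0665  0.3607] yaw 81.2 q7 1.4 shift [-1.000e-04 -1.500e-03  1.317e-01] turn 0.003 tilt [ 0.001  0.001 -1.   ] F [0.1 0.2 0.8] gap 0.025982187188822507
```

drive_tool --commands '[0,-0.001,0.01,0,0.306,0,-0.001,0.04,0,0.306,0,-0.001,0.08,0,0.306,0,-0.001,0.11,0,0.306,0,-0.001,0.125,0,0.306,0,-0.001,0.125,0,0.306,0,-0.001,0.125,0,0.306,0,-0.001,0.125,0,0.306]'

```text
time_s: 13.18
position: [0.5599, -0.0688, 0.2368]
orientation: [0.245, 3.131, 0.0]
wrist_force: [0.7, 0.1, 0.3]
finger_gap: 0.0265
grip_force: 0.0
```

```bash
python3 -c "
from h import *
go([.5597,-.0688,.218],81)"
```

```text
t 13.1833 pos [ 0.5599 -0.0688  0.2368] yaw 81.1 q7 1.39 shift [ 0.0002 -0.0001  0.0188] turn 0.001 tilt [-0.001  0.    -1.   ] F [0.7 0.1 0.3] gap 0.02645904659323333
```

drive_tool --commands '[0,0,0.005,0,0.306,0,0,0.009,0,0.306,0,0,0.012,0,0.306,0,0,0.0145,0,0.306,0,0,0.0165,0,0.306,0,0,0.0185,0,0.306,0,0,0.0185,0,0.306]'

```text
time_s: 13.77
position: [0.5598, -0.0693, 0.2177]
orientation: [0.246, 3.131, 0.0]
wrist_force: [0.7, -0.9, 3.7]
finger_gap: 0.0261
grip_force: 2.1
```

```bash
python3 -c "
from kd import *
kd(3)"
```

```text
Traceback (most recent call last):
  File "kd.py", line 8, in kd
    m,ct=blob(c["img"],lo,hi,roi); acc[k].append(np.median((S[m]-np.array([.562,.0967,0]))@nrm)); ce[k]=(ct.round(1),m.sum())
         ~~~~^^^^^^^^^^^^^^^^^^^^
  File "m.py", line 6, in blob
    n,l,s,c=cv2.connectedComponentsWithStats(k); i=1+s[1:,4].argmax(); return l==i,c[i]
                                                     ~~~~~~~~~~~~~~^^
ValueError: attempt to get argmax of an empty sequence
```

```bash
sed -i 's/        for k,((lo,hi),roi) in cols.items():/        for k,((lo,hi),roi) in cols.items():\n          try:/; s/^            m,ct=blob/              m,ct=blob/' kd.py; sed -i '/^              m,ct/a\          except ValueError: pass' kd.py; sed -i 's/    for k in cols: print/    for k in ce: print/' kd.py
python3 -c "
from kd import *
kd(4)"
```

```text
green height along normal mm 126.89 +- 0.33 (array([332. , 292.7]), np.int64(29))
red height along normal mm 131.92 +- 0.14 (array([344.5, 305.6]), np.int64(82))
```

drive_tool --commands '[0,0,0.0008,0,0.306,0,0,0.0008,0,0.306,0,0,0.0008,0,0.306]'

```text
time_s: 14.27
position: [0.5597, -0.0692, 0.217]
orientation: [0.246, 3.131, 0.0]
wrist_force: [1.3, 0.6, 4.3]
finger_gap: 0.0261
grip_force: 2.3
```

```bash
python3 -c "
from kd import *
kd(4)"
```

```text
green height along normal mm 126.01 +- 0.29 (array([332.4, 292.9]), np.int64(27))
red height along normal mm 131.91 +- 0.09 (array([344.4, 305.6]), np.int64(83))
```

Green is about 5.5 mm down. I retreat and go on to the punch, turning the long way to keep joint 7 in range.

drive_tool --commands '[0,0.002,-0.01,0,0.306,0,0.002,-0.04,0,0.306,0,0.002,-0.08,0,0.306,0,0.002,-0.12,0,0.306,0,0.002,-0.15,0,0.306,0,0.002,-0.15,0,0.5,0,0.002,-0.15,0,0.8]'

```text
time_s: 15.05
position: [0.5596, -0.0673, 0.369]
orientation: [0.246, 3.129, 0.0]
wrist_force: [0.3, 0.1, -0.1]
finger_gap: 0.0492
grip_force: 0.0
```

```bash
python3 -c "
from kd import *
from st import st
kd(2)
go([.4794,-.3106,.33],116.7)"
```

```text
blue height along normal mm 131.63 +- 0.07 (array([319.7, 275.9]), np.int64(75))
green height along normal mm 131.79 +- 0.05 (array([331.8, 290.6]), np.int64(79))
red height along normal mm 131.48 +- 0.04 (array([344.5, 305.6]), np.int64(82))
t 15.15 pos [ 0.5591 -0.0673  0.3665] yaw 81.0 q7 1.4 shift [ 0.0407 -0.2528  0.0366] turn -0.623 tilt [ 0.001 -0.    -1.   ] F [-0.6 -0.6 -0.2] gap 0.06377036685949204
```

drive_tool --commands '[0.041,-0.253,0.037,1.2,0.9,0.041,-0.253,0.037,1.2,0.9,0.041,-0.253,0.037,1.2,0.9,0.041,-0.253,0.037,1.2,0.9,0.041,-0.253,0.037,1.2,0.9,0.041,-0.253,0.037,1.2,0.9,0.041,-0.253,0.037,1.2,0.9,0.041,-0.253,0.037,1.2,0.9,0.041,-0.253,0.037,1.2,0.9,0.041,-0.253,0.037,1.2,0.9]'

```text
time_s: 15.98
position: [0.4791, -0.3109, 0.328]
orientation: [-1.979, -2.435, 0.002]
wrist_force: [0.3, 0.3, -0.9]
finger_gap: 0.077
grip_force: 0.0
```

drive_tool --commands '[0,0,0,1.2,0.9,0,0,0,1.2,0.9,0,0,0,1.2,0.9,0,0,0,1.2,0.9,0,0,0,1.2,0.9,0,0,0,1.2,0.9,0,0,0,1.2,0.9,0,0,0,1.2,0.9,0,0,0,1.2,0.9,0,0,0,1.2,0.9]'

```text
time_s: 16.82
position: [0.4795, -0.3102, 0.3282]
orientation: [-3.01, -0.895, 0.005]
wrist_force: [0.6, 0.3, 0.4]
finger_gap: 0.0769
grip_force: 0.0
```

```bash
python3 - <<'E'
from m import *
go([.4794,-.3106,.33],116.7)
c=cap("wrist"); P=pts(c)
m=(np.linalg.norm(P[...,:2]-[.469,-.316],axis=-1)<.06)&(P[...,2]>.015)&(P[...,2]<.065); p=P[m]
for z in(.015,.04):
    q=p[p[:,2]>z]; print(len(q),cv2.minAreaRect(q[:,:2].astype(np.float32)*1000))
E
```

```text
t 16.8167 pos [ 0.4795 -0.3102  0.3282] yaw -56.9 q7 0.07 shift [-0.0003  0.0003 -0.0018] turn 0.112 tilt [-0.003 -0.003 -1.   ] F [0.6 0.3 0.4] gap 0.07693679471778885
4798 ((470.17669677734375, -314.71240234375), (67.7343521118164, 44.011104583740234), 28.559717178344727)
4487 ((470.4736633300781, -314.4471130371094), (66.87893676757812, 44.002784729003906), 28.22796058654785)
```

drive_tool --commands '[0,-0.001,0,0.091,0.9,0,-0.001,0.03,0.091,0.9,0,-0.001,0.07,0.091,0.9,0,-0.001,0.11,0.091,0.9,0,-0.001,0.13,0.091,0.9,0,-0.001,0.14,0.091,0.9,0,-0.001,0.146,0.091,0.9,0,-0.001,0.146,0.091,0.9,0,-0.001,0.146,0.091,0.9]'

```text
time_s: 17.62
position: [0.4793, -0.3103, 0.1844]
orientation: [3.046, 0.768, 0.0]
wrist_force: [-0.5, -0.7, -0.0]
finger_gap: 0.0769
grip_force: 0.0
```

drive_tool --commands '[0,0,0,0,0.45,0,0,0,0,0.45,0,0,0,0,0.45,0,0,0,0,0.45,0,0,0,0,0.45,0,0,0,0,0.45]'

```text
time_s: 18.12
position: [0.4796, -0.31, 0.185]
orientation: [3.045, 0.768, 0.003]
wrist_force: [0.0, 1.1, 7.2]
finger_gap: 0.0434
grip_force: 35.5
```

```bash
python3 -c "
from h import *
go([.4803,-.3094,.18],117.9)"
```

```text
t 18.1167 pos [ 0.4796 -0.31    0.185 ] yaw -61.7 q7 0.2 shift [ 0.0009 -0.0002  0.0051] turn 0.007 tilt [ 0.001  0.001 -1.   ] F [0.  1.1 7.2] gap 0.04342377279226669
```

Punch gripped at 43.4 mm. I lift it and carry it to the pan.

drive_tool --commands '[0,0,-0.02,0,0.35,0,0,-0.05,0,0.35,0,0,-0.09,0,0.35,0,0,-0.13,0,0.35,0,0,-0.16,0,0.35,0,0,-0.16,0,0.35,0,0,-0.16,0,0.35]'

```text
time_s: 18.7
position: [0.4796, -0.3096, 0.3456]
orientation: [3.044, 0.769, 0.005]
wrist_force: [-0.4, 0.5, -2.5]
finger_gap: 0.0437
grip_force: 37.3
```

```bash
python3 -c "
from h import *
go([.5607,.0888,.345],-9)"
```

```text
t 18.7 pos [ 0.4796 -0.3096  0.3456] yaw -61.6 q7 0.0 shift [ 0.2607 -0.3121  0.0005] turn -0.919 tilt [ 0.003  0.003 -1.   ] F [-0.4  0.5 -2.5] gap 0.04374972250059085
```

drive_tool --commands '[0.018,-0.022,0,-0.09,0.35,0.04,-0.048,0,-0.19,0.35,0.064,-0.076,0,-0.29,0.35,0.088,-0.105,0,-0.39,0.35,0.112,-0.134,0,-0.49,0.35,0.136,-0.163,0,-0.59,0.35,0.16,-0.192,0,-0.69,0.35,0.184,-0.22,0,-0.79,0.35,0.206,-0.247,0,-0.86,0.35,0.225,-0.27,0,-0.9,0.35]'

```text
time_s: 19.53
position: [0.549, 0.0373, 0.3424]
orientation: [-2.402, -2.022, 0.002]
wrist_force: [0.3, -1.0, -2.2]
finger_gap: 0.0435
grip_force: 37.4
```

drive_tool --commands '[0,0,0,0,0.35,0,0,0,0,0.35,0,0,0,0,0.35]'

```text
time_s: 19.78
position: [0.5488, 0.0341, 0.3429]
orientation: [-2.409, -2.015, 0.003]
wrist_force: [-0.3, -0.9, -1.9]
finger_gap: 0.0433
grip_force: 37.3
```

```bash
python3 -c "
from h import *
go([.5607,.0888,.274],-9)"
```

```text
t 19.7833 pos [0.5488 0.0341 0.3429] yaw -10.2 q7 0.08 shift [0.056  0.0021 0.0688] turn -0.02 tilt [-0.001 -0.002 -1.   ] F [-0.3 -0.9 -1.9] gap 0.04327294230234178
```

drive_tool --commands '[0.025,0.001,0,-0.02,0.35,0.045,0.002,0,-0.02,0.35,0.056,0.002,0,-0.02,0.35,0.056,0.002,0.02,-0.02,0.35,0.056,0.002,0.04,-0.02,0.35,0.056,0.002,0.055,-0.02,0.35,0.056,0.002,0.065,-0.02,0.35,0.056,0.002,0.069,-0.02,0.35,0.056,0.002,0.069,-0.02,0.35,0.056,0.002,0.069,-0.02,0.35]'

```text
time_s: 20.62
position: [0.5614, 0.0885, 0.2752]
orientation: [2.39, 2.039, 0.0]
wrist_force: [1.0, -0.5, -2.6]
finger_gap: 0.0438
grip_force: 37.3
```

drive_tool --commands '[0,0,0.001,0,0.35,0,0,0.002,0,0.35,0,0,0.003,0,0.35,0,0,0.0035,0,0.35,0,0,0.0035,0,0.35]'

```text
time_s: 21.03
position: [0.5612, 0.0893, 0.2715]
orientation: [2.389, 2.041, 0.0]
wrist_force: [0.3, -0.6, -2.6]
finger_gap: 0.0435
grip_force: 37.3
```

Expected contact near z ≈ 0.269.

drive_tool --commands '[0,0,0.001,0,0.35,0,0,0.002,0,0.35,0,0,0.002,0,0.35]'

```text
time_s: 21.28
position: [0.5612, 0.0892, 0.2692]
orientation: [-2.389, -2.041, 0.0]
wrist_force: [-0.6, -0.8, -2.1]
finger_gap: 0.0434
grip_force: 37.3
```

drive_tool --commands '[0,0,0.0007,0,0.35,0,0,0.0007,0,0.35,0,0,0.0007,0,0.35]'

```text
time_s: 21.53
position: [0.5612, 0.0891, 0.2691]
orientation: [-2.389, -2.04, -0.001]
wrist_force: [-2.1, 0.0, 5.7]
finger_gap: 0.0439
grip_force: 38.1
```

Touched down. I open and lift away.

drive_tool --commands '[0,0,-0.0005,0,0.45,0,0,-0.0005,0,0.6,0,0,-0.0005,0,0.85,0,0,-0.0005,0,0.85,0,0,-0.0005,0,0.85]'

```text
time_s: 21.95
position: [0.5613, 0.0892, 0.2691]
orientation: [2.389, 2.04, 0.0]
wrist_force: [-0.2, 0.2, 0.2]
finger_gap: 0.0729
grip_force: 0.0
```

drive_tool --commands '[0,0,-0.02,0,0.85,0,0,-0.05,0,0.85,0,0,-0.09,0,0.85,0,0,-0.12,0,0.85,0,0,-0.12,0,0.6,0,0,-0.12,0,0.306,0,0,-0.12,0,0.306]'

```text
time_s: 22.53
position: [0.5609, 0.0894, 0.3888]
orientation: [-2.388, -2.041, 0.0]
wrist_force: [0.6, 0.6, -0.2]
finger_gap: 0.0367
grip_force: 0.0
```

```bash
python3 - <<'E'
from h import *
go([.4608,-.0532,.37],81)
c=cap("scene"); P=pts(c); s=sf(P)
for n,lo in(("all",.105),):
    m=(P[...,2]>lo)&(P[...,2]<.145)&(abs(s[...,0])<.1)&(abs(s[...,1])<.125); print(m.sum(),np.percentile(P[m][:,2],[50,90,98]).round(3))
cv2.imwrite("pics/s3.png",cv2.resize(c["img"][150:330,240:480],(800,600))[...,::-1])
E
```

```text
t 22.5333 pos [0.5609 0.0894 0.3888] yaw -9.0 q7 -0.03 shift [-0.1565 -0.0766  0.0188] turn -1.57 tilt [ 0. -0. -1.] F [ 0.6  0.6 -0.2] gap 0.03667384878500306
1077 [0.13  0.137 0.139]
```

View pics/s3.png

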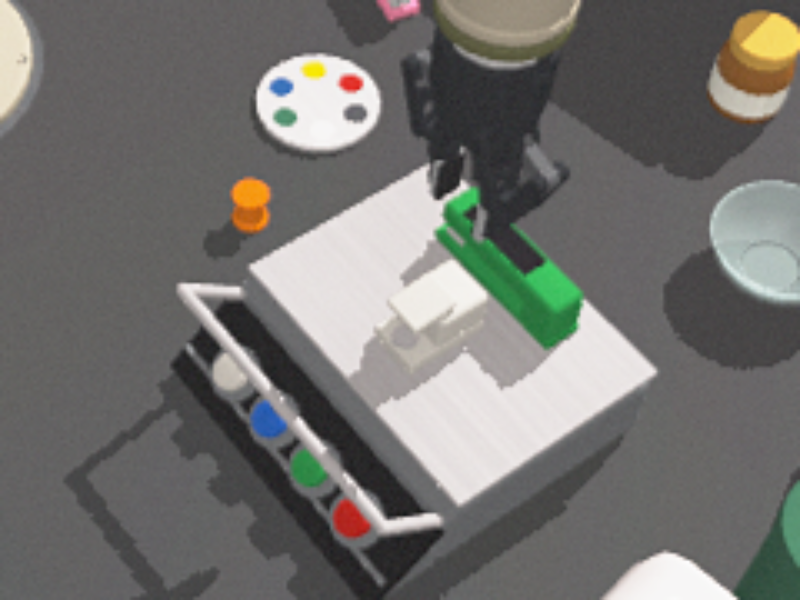

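Both tools stand upright: punch at crop (435,315), stapler at (515,275). Now the white key.

drive_tool --commands '[-0.156,-0.077,0,-1.15,0.306,-0.156,-0.077,0,-1.15,0.306,-0.156,-0.077,0,-1.15,0.306,-0.156,-0.077,0,-1.15,0.306,-0.156,-0.077,0,-1.15,0.306,-0.156,-0.077,0,-1.15,0.306,-0.156,-0.077,0,-1.15,0.306,-0.156,-0.077,0,-1.15,0.306,-0.156,-0.077,0,-1.15,0.306,-0.156,-0.077,0,-1.15,0.306]'

```text
time_s: 23.42
position: [0.4605, -0.053, 0.3881]
orientation: [-0.886, -3.012, 0.001]
wrist_force: [-0.1, -0.0, -0.1]
finger_gap: 0.026
grip_force: 0.0
```

drive_tool --commands '[0,0,0.02,-0.42,0.306,0,0,0.02,-0.42,0.306,0,0,0.02,-0.42,0.306,0,0,0.02,-0.42,0.306,0,0,0.02,-0.42,0.306,0,0,0.02,-0.42,0.306]'

```text
time_s: 23.92
position: [0.4607, -0.053, 0.3685]
orientation: [-0.254, -3.13, -0.0]
wrist_force: [0.0, -0.1, -0.4]
finger_gap: 0.0261
grip_force: 0.0
```

```bash
python3 -c "
from h import *
go([.4608,-.0533,.237],81)"
```

```text
t 23.9167 pos [ 0.4607 -0.053   0.3685] yaw 80.7 q7 1.47 shift [-0.0004 -0.0003  0.1315] turn -0.005 tilt [ 0.001 -0.    -1.   ] F [ 0.  -0.1 -0.4] gap 0.026097907399222603
```

drive_tool --commands '[0,0,0.01,-0.005,0.306,0,0,0.04,-0.005,0.306,0,0,0.08,-0.005,0.306,0,0,0.11,-0.005,0.306,0,0,0.13,-0.005,0.306,0,0,0.132,-0.005,0.306,0,0,0.132,-0.005,0.306,0,0,0.132,-0.005,0.306]'

```text
time_s: 24.58
position: [0.461, -0.0529, 0.2377]
orientation: [0.242, 3.132, -0.0]
wrist_force: [-0.0, -0.3, 0.2]
finger_gap: 0.0261
grip_force: 0.0
```

```bash
python3 -c "
from h import *
go([.4608,-.0533,.217],81)"
```

```text
t 24.5833 pos [ 0.461  -0.0529  0.2377] yaw 81.2 q7 1.51 shift [ 0.0001 -0.0004  0.0207] turn 0.003 tilt [-0. -0. -1.] F [-0.  -0.3  0.2] gap 0.026120263467906822
```

drive_tool --commands '[0,0,0.005,0,0.306,0,0,0.01,0,0.306,0,0,0.013,0,0.306,0,0,0.0155,0,0.306,0,0,0.018,0,0.306,0,0,0.0205,0,0.306,0,0,0.0205,0,0.306,0,0,0.0205,0,0.306]'

```text
time_s: 25.25
position: [0.461, -0.053, 0.2168]
orientation: [0.24, 3.132, -0.0]
wrist_force: [0.2, -0.8, 5.7]
finger_gap: 0.0261
grip_force: 2.4
```

```bash
python3 - <<'E'
from m import *
nrm=np.array([-u[0]*.643,-u[1]*.643,.766])
def meas(im,S):
    s=sf(S); m=(abs(s[...,1]-.0765)<.016)&(s[...,0]>-.17)&(s[...,0]<-.135)&(S[...,2]>.03)&(S[...,2]<.065)
    hsv=cv2.cvtColor(im,cv2.COLOR_RGB2HSV); m&=(hsv[...,2]>140)&(hsv[...,1]<60)
    return m.sum(),1000*np.median((S[m]-np.array([.562,.0967,0]))@nrm)
print("before",meas(cv2.imread("pics/scene0.png")[...,::-1].copy(),np.load("scene0.npy")))
for _ in range(3):
    c=cap("scene"); print(meas(c["img"],pts(c)))
E
```

```text
before (np.int64(75), np.float64(131.57217066588277))
(np.int64(31), np.float64(125.27608455799246))
(np.int64(31), np.float64(125.349047054218))
(np.int64(31), np.float64(125.21579993813458))
```

White is about 6 mm down, and the force (5.7 N) matches the other presses. I retreat.

drive_tool --commands '[0,0.001,-0.01,0,0.306,0,0.001,-0.04,0,0.306,0,0.001,-0.08,0,0.306,0,0.001,-0.12,0,0.306,0,0.001,-0.16,0,0.306,0,0.001,-0.18,0,0.306,0,0.001,-0.18,0,0.306,0,0.001,-0.18,0,0.306]'

```text
time_s: 26.07
position: [0.4608, -0.0518, 0.3976]
orientation: [0.239, 3.13, 0.001]
wrist_force: [0.3, 0.3, 0.1]
finger_gap: 0.0264
grip_force: 0.0
```

```bash
python3 - <<'E'
from kd import *
c=kd(2); S=pts(c); s=sf(S); nrm=np.array([-u[0]*.643,-u[1]*.643,.766])
m=(abs(s[...,1]-.0765)<.016)&(s[...,0]>-.17)&(s[...,0]<-.135)&(S[...,2]>.03)&(S[...,2]<.065)
m&=(cv2.cvtColor(c["img"],cv2.COLOR_RGB2HSV)[...,2]>140); print("white",m.sum(),1000*np.median((S[m]-np.array([.562,.0967,0]))@nrm))
m=(S[...,2]>.105)&(S[...,2]<.145)&(abs(s[...,0])<.1)&(abs(s[...,1])<.125); print(m.sum(),np.percentile(S[m][:,2],[50,90,98]).round(3))
go([.46,-.05,.39],81)
print(manip.sign_off())
E
```

```text
blue height along normal mm 131.77 +- 0.1 (array([319.7, 275.9]), np.int64(76))
green height along normal mm 132.08 +- 0.01 (array([331.8, 290.6]), np.int64(79))
red height along normal mm 131.63 +- 0.02 (array([344.5, 305.7]), np.int64(81))
white 76 131.68699647615787
1176 [0.13  0.136 0.139]
t 26.1667 pos [ 0.4605 -0.0517  0.3958] yaw 81.3 q7 1.48 shift [0.0008 0.0016 0.0058] turn 0.005 tilt [ 0.001 -0.    -1.   ] F [-0.   0.5 -0.6] gap 0.02638523862915984
the job is handed in; nothing more can be done
None
```

The job is handed in at about 26 s: blue, green and white were each pressed in turn, the stapler and punch are standing on the pan, and all four keys were back up at the last check; no verdict came back.

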